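# Prop the curing box open and take out the casting

## Robot

A 7-joint arm with a two-finger parallel gripper is mounted at the origin on the work surface. World frame = base frame: x ahead of the robot, y to its left, z up, the work surface at z = 0. Lengths are in mm, angles in rad, forces in N, time in s.
With the tool pointing down it reaches from about 425 to 800 mm from the base axis. Payload 8.3 kg.
Tool frame: the origin (TCP) lies on the centre line of the jaws, within the pads' length; the fingertips stand 8 mm ahead of it and the grasp point (between the pads) lies 11 mm behind it (r.tcp_to_tips is the distance from the TCP to the fingertips, in mm); z points along the fingers, y is the line along which they close (so a half turn about z gives the same grasp; the last joint's range is limited). The gripper opens to 85 mm and grips with 20 to 120 N. Pads are 22 mm wide; open, the fingers measure 114 mm over their backs; the gripper's body (76 mm by 85 mm) begins 54 mm behind the grasp point. The pads swing forward as they close: fully open they stand 13 mm farther back than shut.
Start: joints at [1.046, 0.383, 0.016, 1.37, -0.006, 1.388, -0.046], TCP at [278.507, -559.497, 239.279] pointing down, gripper open.
Joint ranges: [-2.95, 2.95], [-0.25, 2.06], [-1.52, 1.56], [0.18, 2.33], [-1.44, 4.58], [0.02, 2.06], [-3.01, 3.01]. Speed limits (rad/s): [2.39, 2.39, 3.01, 3.01, 3.14, 3.14, 3.14].

## Interface

Orientations are given as a unit quaternion [x, y, z, w].
In Python, from station import r, hand, imaging, order gives the robot as it stands. Calls block until the motion is done:
- r.move_to(position, orientation): joint-space move of the TCP to a pose.
- r.move_linear(position, rate=150, frame=None, contact_N=None): straight line of the TCP; frame=None keeps the orientation; rate is the mean speed in mm/s. With contact_N (N) it stops when the force on the tool has changed by that much, and returns True; else False.
- r.move_j(angles): joint-space move.
- hand.command_gripper(opening): finger opening in mm; the grip force is fixed at half the most; returns when the fingers have stopped.
- r.wait(seconds).
- r.inverse_kinematics(position, orientation): joint angles nearest the present ones, or None.
- r.sense(): the state.
- imaging.get_image(name): name is "scene" or "top"; returns the picture (400x640x3 uint8, blue, green, red); there is no depth.
- imaging.camera_params(name): a dict with "camera_matrix" (3x3 intrinsics, pixels), "extrinsics" (4x4, takes a point from camera to world coordinates). Camera axes: x right, y up, looking along -z (the intrinsics and any distortion apply to the point x, -y, -z); pixel columns grow to the right and rows downward; lengths in mm; the calibration is good to about 2 mm. A picture is of the moment at which its call begins. camera_params takes no time and is no camera call.
A pose or a line that the arm cannot do raises r.MotionError and nothing moves.
- order.sign_off(): hands the job in; it is judged then, once.
The state is a dict: "t": time; "joints": joint angles; "qvel": joint speeds; "tau": joint torques, N m; "tool_pos": TCP position; "tool_rot": TCP orientation; "contact_force": force on the tool from outside, world axes, zero at the start; "torque": the same for the moment, N m; "gripper_width": finger opening in mm; "finger_force": force on a finger pad.
Only numpy, scipy, OpenCV 4.12 (cv2) and the standard library are available. Lean on these libraries where they do the work, as an engineer would, in place of code of your own. Each camera call takes 0.05 s, during which the arm holds its last target. There are 200 camera calls.

## Task

Lift the clear flap of the curing box by its bar until it is fully open, and swing the prop stay at the box's side all the way up under it. Only then take the amber casting out of the box and lay it flat, petals up, near the middle of the slatted drying rack, without dropping it. Leave the flap open on its set stay, and leave the other things on the table where they are.

Things in the scene. Friction and masses are not known exactly. Their poses are not given: they have to be found in the camera images.
- curing_box: White open-topped curing box fixed to the table, 200 mm along its x, 220 mm along its y, 60 mm high, walls and floor 6 mm thick. Origin at the centre of its underside, z up. Its front is its -y side; the clear flap on top is hinged along its +y rim; the prop stay is on the outside of its -x side.
- flap (a joint): Angle of the flap, rad: 0 shut (level), 1.42 fully open at its stop (nearly upright). The flap is a 190 x 222 x 6 mm clear panel in a white frame, 0.4 kg. Its stiff hinge holds it only when it is open beyond about 1.36; lower than that it may fall shut. It takes about 2 N at the bar to raise.
- flap_bar (a point): Middle of the flap's steel pull bar: a round bar 12 mm thick and 100 mm long, parallel to the box's x axis, held on two legs 32 mm clear of the flap's front edge, in the plane of the flap, 262 mm from the hinge axis (the mid-plane of the flap and bar is 3 mm above the hinge axis when shut). Free underneath and all round: it can be lifted from below or pinched. Shut, it is 66 mm above the table and 42 mm in front of the box's front wall.
- flap_hinge (a point): Middle of the flap's hinge axis, on the +y rim of the box, 63 mm above the table. The axis is parallel to the box's x axis; opening lifts the bar and carries it towards the box's +y.
- stay (a joint): Angle of the prop stay, rad: 0 lying level along the box's side, 0.60 fully up at its stop (the set position). Stiff pivot: it stays where it is left; about 1 N at the knob raises it. When it is fully up, its head stands just under a steel pin on the flap's side, 110 mm from the hinge, and carries the flap at about 1.375 rad. It can only be set while the flap is fully open, since its head then passes under the pin with about 5 mm to spare.
- stay_knob (a point): Grip point on the axis of the black knob of the stay: a round peg 16 mm thick and 75 mm long, parallel to the box's x axis, sticking out to the box's -x beside the stay's free end; this point is 54 mm outside the stay's middle plane, 25 mm from the knob's outer end, well clear of the open flap, and 212 mm from the pivot. It can be pinched from above or lifted.
- stay_pivot (a point): Pivot of the stay near the box's front, on its -x side, 36 mm above the table. The axis is parallel to the box's x axis; the stay points from here to the box's +y and raising it lifts the knob and carries it slightly towards the box's -y. The stay is a 10 mm aluminium flat with a 32 mm wide crosswise head, 234 mm long.
- casting: Amber resin casting with dried petals, a slab 120 mm (its x) by 50 mm (its y) by 22 mm high, 0.18 kg, origin at the centre of its underside, z up. It lies loose on the box's floor, 6 mm above the table, its long side roughly along the box's y.
- rack: Wooden slatted drying rack fixed to the table, 220 mm (its x) by 160 mm (its y), its slats' top 20 mm above the table. Origin at the centre of its underside, z up.
- bottle_a: Bystander: white squeeze bottle, black cap, 38 mm across, 105 mm high. Origin at the centre of its underside as it stands.
- bottle_b: Bystander: grey squeeze bottle, black cap, 38 mm across, 105 mm high. Origin at the centre of its underside as it stands.
- bottle_c: Bystander: larger white squeeze bottle, black cap, 44 mm across, 125 mm high. Origin at the centre of its underside as it stands.
- stick: Bystander: flat wooden stirring stick lying on the table, 150 x 18 x 6 mm. Origin at the centre of its underside as it stands.
- brush: Bystander: paint brush lying on the table. Origin at the centre of its underside as it stands.
- mixing_cup: Bystander: clear mixing cup, 72 mm across, 80 mm high. Origin at the centre of its underside as it stands.
- petal_bowl: Bystander: glass bowl, 110 mm across, 50 mm high. Origin at the centre of its underside as it stands.

How it is judged:
By the outcome, as a careful person would: the job done as asked, in the order asked, and still so for the second after the job is handed in, with the robot touching nothing.
It also fails if it takes over 70 s, if anything falls off the work surface, if the arm or the gripper's body presses on something with over 40 N, if the wrist force passes 120 N, or if a joint passes its speed limit or range.

## Working session

There is one attempt and no reset: what is moved stays moved. The work goes in short steps, each a Python script; the robot and the scene stay as the last script left them, time stands still between calls to the robot, and variables do not carry over. Pictures are saved under pics/ and viewed, at most 10 in all, crops included, and the job is handed in when it is done.

```bash
mkdir -p pics; ls; python3 - <<'E'
from station import r,hand,imaging,order
import cv2,numpy as np
for n in("scene","top"):
    cv2.imwrite(f"pics/{n}0.png",imaging.get_image(n)); p=imaging.camera_params(n); print(n,{k:np.round(v,3).tolist() if not isinstance(v,str) else v for k,v in p.items()})
s=r.sense();print(s["t"],s["tool_rot"],s["gripper_width"],r.tcp_to_tips)
E
```

```text
pics
scene {'camera_matrix': [[395.658, 0.0, 323.087], [0.0, 395.658, 201.287], [0.0, 0.0, 1.0]], 'extrinsics': [[0.718, -0.479, 0.505, 1152.965], [0.696, 0.479, -0.535, -569.154], [0.014, 0.736, 0.677, 814.084], [0.0, 0.0, 0.0, 1.0]]}
top {'camera_matrix': [[387.402, 0.0, 315.099], [0.0, 387.402, 190.455], [0.0, 0.0, 1.0]], 'extrinsics': [[0.015, 0.989, -0.148, 407.378], [-0.999, 0.02, 0.032, 23.49], [0.035, 0.148, 0.988, 1227.113], [0.0, 0.0, 0.0, 1.0]]}
0.1 [ 9.73448033e-01  2.28906503e-01 -1.90714359e-04 -8.38964029e-04] 85.45165122847132 8.0
```

View pics/scene0.png

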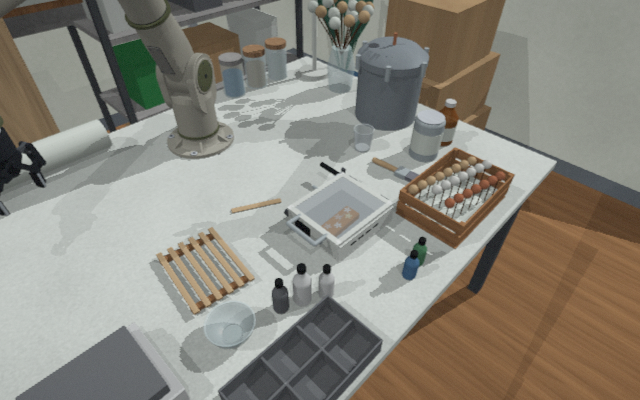

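View pics/top0.png

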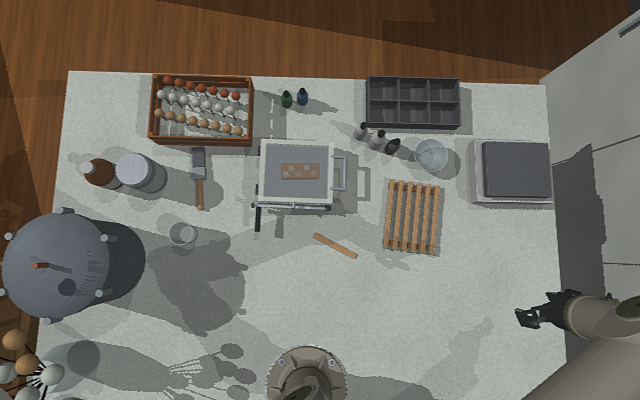

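Top view: box around (296,172) with bar at about (340,173), to world −y; the stay is along its robot side, knob near (258,217). The casting is at (300,171) and the rack at (413,216). I'll zoom in.

```bash
cat > h.py <<'E'
from station import r,hand,imaging,order
import cv2,numpy as np
from scipy.spatial.transform import Rotation as R
def ray(n,u,v):
    p=imaging.camera_params(n);K=np.array(p["camera_matrix"]);E=np.array(p["extrinsics"])
    d=np.linalg.inv(K)@[u,v,1];d=E[:3,:3]@(d*[1,-1,-1]);return E[:3,3],d/np.linalg.norm(d)
def px(n,u,v,z):
    o,d=ray(n,u,v);return o+d*(z-o[2])/d[2]
def proj(n,P):
    p=imaging.camera_params(n);K=np.array(p["camera_matrix"]);E=np.array(p["extrinsics"])
    c=(np.linalg.inv(E)@np.append(P,1))[:3]*[1,-1,-1];q=K@c;return q[:2]/q[2]
def tri(u,v,u2,v2):
    (a,d),(b,e)=ray("top",u,v),ray("scene",u2,v2)
    s=np.linalg.lstsq(np.c_[d,-e],b-a,rcond=None)[0];P,Q=a+s[0]*d,b+s[1]*e
    return (P+Q)/2,np.linalg.norm(P-Q)
E
python3 - <<'E'
from h import *
t=cv2.imread("pics/top0.png");s=cv2.imread("pics/scene0.png")
cv2.imwrite("pics/c1.png",cv2.resize(t[120:260,240:450],(780,520),interpolation=cv2.INTER_CUBIC))
cv2.imwrite("pics/c2.png",cv2.resize(s[150:260,250:410],(800,550),interpolation=cv2.INTER_CUBIC))
E
```

```text
(no output)
```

View pics/c1.png

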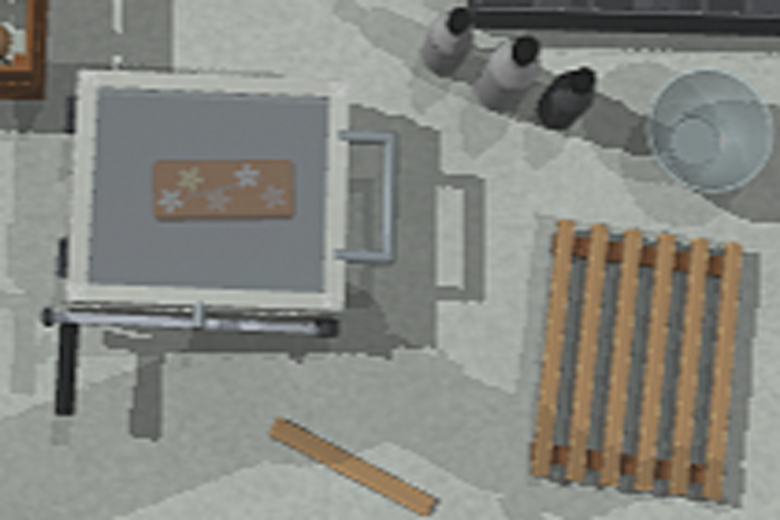

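View pics/c2.png

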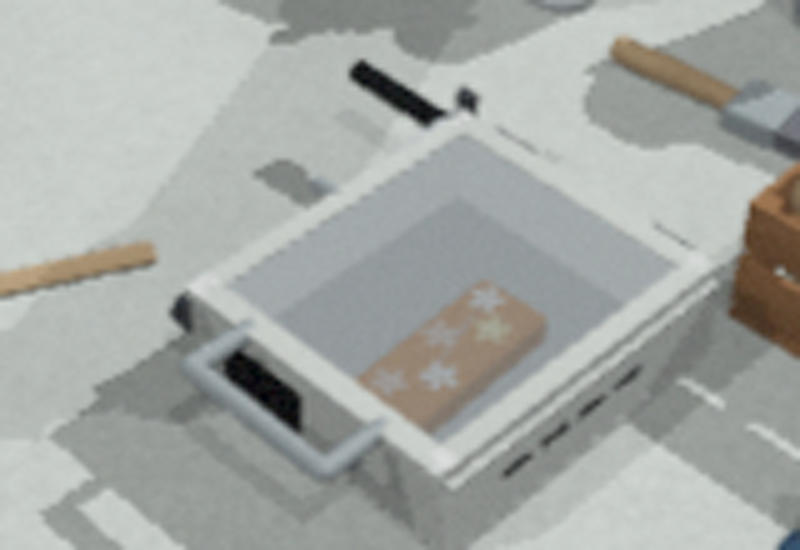

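Crop 1 (scale 3.714, offset 240,120): bar ends (390,133)/(387,260), frame corners (80,72),(350,82),(343,310),(70,300), knob tip (64,413), casting corners (153,160)–(295,218), rack corners (558,220),(742,243),(720,498),(533,477). Crop 2 (scale 5, offset 250,150) confirms a free bar from (190,362) to (325,468) and knob tip (357,70).

```bash
python3 - <<'E'
from h import *
np.set_printoptions(precision=1,suppress=True)
c=lambda u,v:(u/3.714+240-.4,v/3.714+120-.4)
k=lambda u,v:(u/5+250-.4,v/5+150-.4)
def show(n,pts,z):
    P=np.array([px("top",*c(*p),z) for p in pts]);print(n,P[:,:2].tolist() if 0 else P[:,:2].ravel(),"mean",P.mean(0)[:2]);return P
show("bar",[(390,133),(387,260)],66)
F=show("frame",[(80,72),(350,82),(343,310),(70,300)],69)
show("knob base,tip",[(68,325),(64,413)],36)
C=show("cast",[(153,160),(294,160),(295,217),(154,219)],28)
K=show("rack",[(558,220),(742,243),(720,498),(533,477)],20)
for n,a,b in(("F",F[0],F[1]),("F2",F[3],F[2]),("F3",F[3],F[0]),("F4",F[2],F[1]),("C",C[0],C[1]),("C",C[3],C[2]),("K",K[0],K[1]),("K",K[3],K[2]),("K",K[3],K[0]),("K",K[2],K[1])):
    d=b-a;print(n,np.hypot(*d[:2]),np.degrees(np.arctan2(d[1],d[0])))
print("tri bar",tri(*c(390,133),*k(325,468)),tri(*c(387,260),*k(190,365)),"knob",tri(*c(64,413),*k(357,70)))
t=cv2.imread("pics/top0.png");h=cv2.cvtColor(t,cv2.COLOR_BGR2HSV)
E
```

```text
bar [ 692.4 -103.9  585.7 -101.8] mean [ 639.  -102.9]
frame [737.4 153.7 734.3 -70.1 543.5 -65.8 547.5 155. ] mean [640.7  43.2]
knob base,tip [530.6 159.7 458.  160.3] mean [494.3 160. ]
cast [673.5  93.8 676.2 -26.1 626.8 -27.6 622.6  91.6] mean [649.8  32.9]
rack [ 630.5 -253.9  613.7 -413.1  396.8 -387.2  411.8 -229.8] mean [ 513.2 -321. ]
F 223.74878704547274 -90.77833097879486
F2 220.86769976410966 -91.03239576303572
F3 189.90061631653455 -0.4098084908935092
F4 190.88330556924535 -1.2771571739317882
C 119.90860401532376 -88.7108747908331
C 119.2039251283388 -87.9684877945991
K 160.05511388952286 -96.01045848531938
K 158.15380758545462 -95.47094136483277
K 219.9311859105764 -6.2880385360452795
K 218.4596369369758 -6.790429068329811
tri bar (array([ 690.4, -105. ,   68.9]), np.float64(3.7805302819392423)) (array([ 585.5, -102.5,   64.5]), np.float64(1.4313196904081469)) knob (array([456.3, 157.3,  50.6]), np.float64(3.3622241961496298))
```

```bash
cat >> h.py <<'E'
a=np.radians(-1);BX=np.array([np.cos(a),np.sin(a),0]);BY=np.array([-np.sin(a),np.cos(a),0])
def down(th): # tool down, jaws close along world angle th (deg)
    y=np.array([np.cos(np.radians(th)),np.sin(np.radians(th)),0]);z=np.array([0,0,-1.])
    return R.from_matrix(np.c_[np.cross(y,z),y,z]).as_quat()
def st(m=""):
    s=r.sense();print(m,"t%.1f"%s["t"],np.round(s["tool_pos"],1),"F",np.round(s["contact_force"],1),"w%.1f"%s["gripper_width"],"ff",np.round(s["finger_force"],1));return s
E
python3 - <<'E'
from h import *
print("knob tip pred z36,50",proj("scene",[458,160,36]),proj("scene",[457,158,50]),"seen",357/5+250,70/5+150)
for p,ths in(((638,-104,200),(89,-91)),((638,-104,56),(89,-91)),((642,119,320),(89,-91)),((482,158,30),(89,-91)),((650,33,17),(0,180)),((513,-321,60),(84,-96))):
    for th in ths:
        q=r.inverse_kinematics(np.array(p,float),down(th));print(p,th,None if q is None else np.round(q,2))
hand.command_gripper(30)
q0=r.inverse_kinematics(np.array([638.,-104,200]),down(89)); q1=r.inverse_kinematics(np.array([638.,-104,200]),down(-91))
th=89 if q1 is None or (q0 is not None and abs(q0[6])<=abs(q1[6])) else -91
r.move_to(np.array([638.,-104,200]),down(th)); st(th)
print(r.move_linear(np.array([638.,-104,56]),contact_N=10)); st()
cv2.imwrite("pics/g1.png",np.vstack([imaging.get_image("scene")[100:300,200:520],imaging.get_image("top")[80:280,200:520]]))
E
```

```text
knob tip pred z36,50 [322.43470561 167.04905843] [321.82690196 163.68737065] seen 321.4 164.0
(638, -104, 200) 89 [ 0.51  0.52 -0.59  1.34  0.29  1.37  1.48]
(638, -104, 200) -91 [ 0.3   0.47 -0.28  1.35  0.13  1.34 -1.56]
(638, -104, 56) 89 [ 0.51  0.64 -0.57  1.5   0.37  1.11  1.42]
(638, -104, 56) -91 [ 0.28  0.58 -0.24  1.51  0.15  1.07 -1.58]
(642, 119, 320) 89 [ 0.22  0.53 -0.77  1.1   0.36  1.64  1.11]
(642, 119, 320) -91 [ 0.14  0.5  -0.62  1.1   0.28  1.62 -1.99]
(482, 158, 30) 89 [ 0.43  0.56 -1.01  1.9   0.57  1.    0.72]
(482, 158, 30) -91 [ 0.19  0.44 -0.68  1.9   0.34  0.92 -2.24]
(650, 33, 17) 0 [ 0.28  0.69 -0.54  1.51  0.39  1.05 -0.36]
(650, 33, 17) 180 [ 0.65  1.07 -1.3   1.5   1.04  1.37  2.43]
(513, -321, 60) 84 [ 0.88  0.54 -0.5   1.62  0.28  1.05  1.76]
(513, -321, 60) -96 [ 0.55  0.49 -0.06  1.64  0.03  1.02 -1.19]
89 t2.8 [ 637.8 -105.6  199.9] F [-0.2 -0.1  0.5] w30.2 ff 0.0
False
 t3.9 [ 638.8 -104.    57.2] F [ 0.4  0.4 -0.5] w29.9 ff 0.0
```

View pics/g1.png

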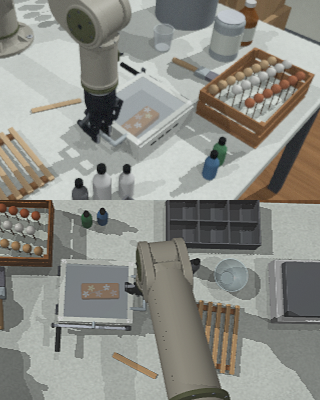

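The gripper stands over the bar at the front of the box and the box hasn't moved. Next I'll grip and raise.

```bash
python3 - <<'E'
from h import *
hand.command_gripper(0); s=st("grip")
if 9<s["gripper_width"]<15:
    p0=np.array(s["tool_pos"])
    off=lambda q:BY*(-262*np.cos(q)-3*np.sin(q)+262)+np.array([0,0,262*np.sin(q)+3*np.cos(q)-3])
    for q in np.arange(1,10)*.15:
        r.move_linear(p0+off(q),rate=130)
    st("1.35")
    hit=False
    for q in(1.40,1.44,1.48):
        hit=r.move_linear(p0+off(q),rate=60,contact_N=15); st(q); print(hit)
        if hit: break
E
```

```text
grip t4.3 [ 638.5 -104.7   57. ] F [-0.6 -2.2  5.5] w9.6 ff 58.5
1.35 t8.3 [642.3  97.1 312.2] F [-4.8 -1.6 12.3] w9.2 ff 63.3
1.4 t8.7 [642.5 109.2 314.8] F [-5.5 -2.9 12. ] w10.0 ff 63.4
False
1.44 t9.0 [642.7 119.4 316.5] F [-5.8 -2.5 13.2] w9.8 ff 63.6
False
1.48 t9.2 [643.  120.9 316.2] F [-0.8 -4.1  5.1] w9.8 ff 63.7
True
```

```bash
python3 - <<'E'
from h import *
hand.command_gripper(32); p=np.array(st("rel")["tool_pos"])
r.move_linear(p+[0,0,65]); 
r.move_linear(np.array([480,158,381.]),rate=250)
r.move_linear(np.array([480,158,120.]),rate=250); st()
cv2.imwrite("pics/g2.png",np.vstack([imaging.get_image("scene")[60:280,220:480],imaging.get_image("top")[80:280,180:440]]).repeat(1,0))
hand.command_gripper(44)
print(r.move_linear(np.array([480,158.,26]),rate=120,contact_N=8)); st()
E
```

```text
rel t9.6 [642.5 121.9 315.5] F [ 0.  -0.3  0.5] w31.7 ff 0.0
 t12.2 [480.8 158.4 121. ] F [ 0.2 -0.5  0. ] w32.3 ff 0.0
False
 t13.5 [480.5 158.3  26.6] F [ 0.  -0.2  0.2] w43.8 ff 0.0
```

View pics/g2.png

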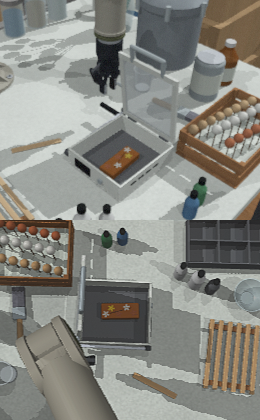

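Flap stands upright; fingers straddle the knob. I'll pinch it and swing the stay up.

```bash
python3 - <<'E'
from h import *
hand.command_gripper(0); s=st("grip")
if 12<s["gripper_width"]<19:
    p0=np.array(s["tool_pos"])
    off=lambda q:BY*(212*(np.cos(q)-1))+np.array([0,0,212*np.sin(q)])
    for q in(.12,.24,.36,.46):r.move_linear(p0+off(q),rate=90); 
    st(.46)
    for q in(.52,.57,.61,.65,.69):
        hit=r.move_linear(p0+off(q),rate=50,contact_N=12); st(q); print(hit)
        if hit: break
    cv2.imwrite("pics/g3.png",np.vstack([imaging.get_image("scene")[60:280,220:480],imaging.get_image("top")[80:280,180:440]]))
E
```

```text
grip t13.9 [480.5 156.3  26.3] F [ 0.6 -4.4 -0.3] w14.3 ff 58.3
0.46 t15.6 [480.1 129.2 120.3] F [  2.7 -14.7  -5.5] w14.3 ff 58.7
0.52 t16.0 [479.9 123.  130.7] F [  4.8 -16.1 -10.7] w14.6 ff 58.7
False
0.57 t16.2 [477.8 119.2 138.5] F [-2.4  1.6  0.1] w14.1 ff 59.8
True
```

View pics/g3.png

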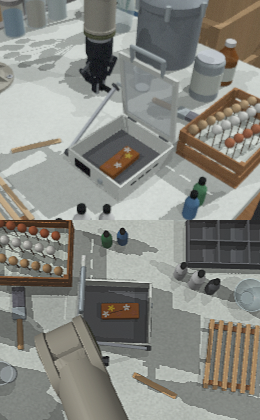

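```bash
python3 - <<'E'
from h import *
p0=np.array(r.sense()["tool_pos"]);f=.04;q0=.565
off=lambda q:BY*(212*(np.cos(q+f)-np.cos(q0+f)))+np.array([0,0,212*(np.sin(q+f)-np.sin(q0+f))])
for q in(.585,.605,.625,.645,.665):
    hit=r.move_linear(p0+off(q),rate=40,contact_N=12); st(q); print(hit)
    if hit: break
E
```

```text
0.585 t16.6 [477.4 117.4 141.6] F [-2.8  3.1  2.9] w14.4 ff 59.0
False
0.605 t16.8 [477.3 115.2 144.7] F [-2.6  5.3 -2. ] w14.1 ff 58.7
False
0.625 t17.1 [477.2 113.  147.8] F [-0.9  5.  -5.7] w14.3 ff 58.6
False
0.645 t17.4 [477.1 110.7 150.7] F [ 0.8  8.3 -8.5] w14.4 ff 58.6
False
0.665 t17.6 [477.  108.4 153.6] F [  2.1   9.3 -13.5] w14.4 ff 58.6
False
```

```bash
python3 - <<'E'
from h import *
hand.command_gripper(40); p=np.array(st("rel")["tool_pos"])
r.move_linear(p+[0,0,60]); r.move_linear(np.array([470,-60,300.]),rate=300); st()
s=imaging.get_image("scene");t=imaging.get_image("top")
cv2.imwrite("pics/s4.png",s);cv2.imwrite("pics/t4.png",t)
c=lambda i,y,x:cv2.resize(i[y:y+130,x:x+130],(400,400),interpolation=cv2.INTER_CUBIC)
cv2.imwrite("pics/g4.png",np.hstack([c(s,115,285),c(t,110,230)]))
E
```

```text
rel t18.0 [477.8 106.7 154.9] F [-1.   1.8 -1.2] w40.0 ff 1.3
 t19.3 [469.6 -59.  298.8] F [ 0.1  0.2 -1.2] w40.3 ff 0.0
```

View pics/g4.png

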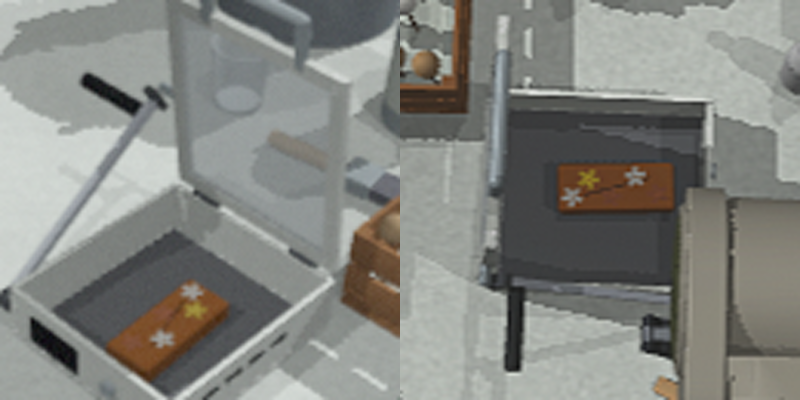

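Scene crop: knob tip at (88,80), stay up along the flap side; top crop: knob tip at (112,368). I'll check the knob's height and re-measure the casting by colour.

```bash
python3 - <<'E'
from h import *
P,g=tri(112/3.077+229.7,368/3.077+109.7,88/3.077+284.7,80/3.077+114.7)
print("tip",P,g)
for q in(.5,.55,.6): print(q,[proj(n,np.array([457,-54+212*np.cos(q),36+212*np.sin(q)+(0 if n=="top" else 4)])) for n in("top","scene")])
s=cv2.imread("pics/s4.png");h=cv2.cvtColor(s,cv2.COLOR_BGR2HSV)
for im,n,(x,y,w,hh) in((s,"scene",(300,190,80,60)),(cv2.imread("pics/t4.png"),"top",(270,155,60,35))):
    h=cv2.cvtColor(im,cv2.COLOR_BGR2HSV)[y:y+hh,x:x+w]
    m=((h[...,0]<18)&(h[...,1]>120)&(h[...,2]>60)).astype(np.uint8)
    c=max(cv2.findContours(m,0,2)[0],key=cv2.contourArea);b=cv2.boxPoints(cv2.minAreaRect(c))+[x,y]
    print(n,[np.round(px(n,*p,28)[:2],0).tolist() for p in b])
E
```

```text
tip [457.09602145 120.98305108 154.73823172] 1.2531999649674768
0.5 [array([262.83730256, 229.71382104]), array([316.12437553, 142.87025258])]
0.55 [array([264.43811597, 229.58834647]), array([314.86626604, 141.00230555])]
0.6 [array([266.23997562, 229.46832189]), array([313.47995198, 139.24525933])]
scene [[630.0, -32.0], [626.0, 103.0], [686.0, 81.0], [686.0, -48.0]]
top [[672.0, 93.0], [675.0, -24.0], [627.0, -24.0], [624.0, 92.0]]
```

Stay is at about 0.60 (tip y 121, z 155). Now I'll take the casting.

```bash
python3 - <<'E'
from h import *
r.move_to(np.array([560,-20,300.]),down(1.5))
hand.command_gripper(74)
r.move_linear(np.array([649.5,34,200.]),rate=250)
r.move_linear(np.array([649.5,34,50.]),rate=200)
hit=r.move_linear(np.array([649.5,34,17.]),rate=50,contact_N=6); print(hit); s=st()
if hit: r.move_linear(np.array(s["tool_pos"])+[0,0,4],rate=50)
hand.command_gripper(0); s=st("grip")
if s["gripper_width"]>40:
    r.move_linear(np.array(s["tool_pos"])+[0,0,30],rate=80); st("lift")
    r.move_linear(np.array(s["tool_pos"])+[0,0,180],rate=150); st("lift")
    cv2.imwrite("pics/g5.png",np.vstack([imaging.get_image("scene")[60:280,220:480],imaging.get_image("top")[80:280,180:440]]))
E
```

```text
False
 t23.7 [649.6  34.1  17.1] F [ 0.3 -0.2  0.9] w74.1 ff 0.0
grip t24.1 [650.   34.1  17.8] F [-0.6 -0.   4.5] w48.5 ff 64.1
lift t24.6 [650.2  34.1  48.2] F [ 0.5  0.1 -1.9] w48.6 ff 63.4
lift t25.8 [649.4  34.  196.5] F [-0.4 -0.6 -2.7] w48.8 ff 63.4
```

View pics/g5.png

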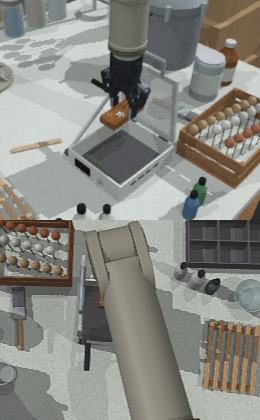

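```bash
python3 - <<'E'
from h import *
r.move_linear(np.array([600,-60,250.]),rate=200)
r.move_to(np.array([513,-321,200.]),down(-96.5)); st()
r.move_linear(np.array([513,-321,60.]),rate=150)
hit=r.move_linear(np.array([513,-321,29.]),rate=25,contact_N=4); print(hit); s=st("down")
r.wait(.3); hand.command_gripper(70); st("open")
r.move_linear(np.array(s["tool_pos"])+[0,0,40],rate=60)
r.move_linear(np.array(s["tool_pos"])+[0,0,200],rate=200)
r.move_linear(np.array([430,-100,300.]),rate=250); st()
cv2.imwrite("pics/s6.png",imaging.get_image("scene"));t=imaging.get_image("top");cv2.imwrite("pics/t6.png",t)
s=cv2.imread("pics/s6.png");cv2.imwrite("pics/g6.png",np.hstack([s[60:330,140:460],t[60:330,220:480]]))
E
```

```text
t27.7 [ 514.4 -318.6  199.6] F [ 0.2  0.1 -2.4] w48.6 ff 63.4
True
down t29.8 [ 512.8 -320.9   31.7] F [0.  0.1 5.4] w48.3 ff 64.2
open t30.4 [ 511.7 -320.3   30.3] F [-0.4 -0.2 -1. ] w70.0 ff 0.0
 t33.4 [ 429.9 -101.3  299.3] F [ 0.5 -0.5 -0.1] w69.6 ff 0.0
```

View pics/g6.png

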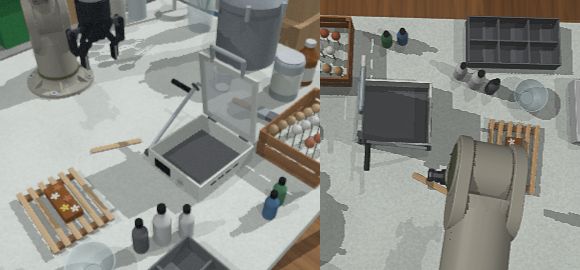

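The casting lies flat, petals up, mid-rack at about (66,202) in the scene half; the flap is open on the raised stay, the bystanders are unmoved and the gripper is clear.

```bash
python3 -c "
from h import *
print(order.sign_off())"
```

```text
the job is handed in; nothing more can be done
None
```

Job handed in at about 33 s: the flap is open on the fully raised stay, and the casting lies flat, petals up, mid-rack, with the other things where they were.

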